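# Close the counter riser with its tongued board

## Robot

A 7-joint arm with a two-finger parallel gripper is mounted at the origin on the work surface. World frame = base frame: x ahead of the robot, y to its left, z up, the work surface at z = 0. Lengths are in m, angles in rad, forces in N, time in s.
With the tool pointing down it reaches from about 0.425 to 0.825 m from the base axis. Payload 3.6 kg.
Tool frame: the origin (TCP) lies where the fingers leave the gripper's body, on its centre line; the fingertips stand 73 mm ahead of it and the grasp point (between the pads) lies 54 mm ahead of it; x points along the fingers, y is the direction in which the jaws open and shut, and the axes are right-handed (so a half turn about x gives the same grasp; the last joint's range is limited). The gripper opens to 85 mm and grips with 20 to 120 N. Pads are 22 mm wide; open, the fingers measure 114 mm over their backs; the gripper's body (76 mm by 85 mm) begins 54 mm behind the grasp point. The pads swing forward as they close: fully open they stand 13 mm farther back than shut.
Start: joints at [1.115, 0.615, -0.013, 1.423, 0.008, 1.103, -0.04], TCP at [0.27, -0.591, 0.304] pointing down, gripper open.
Joint ranges: [-3.12, 3.12], [-0.3, 2.06], [-1.34, 1.32], [0.26, 2.42], [-1.36, 4.5], [0.01, 1.98], [-2.84, 2.84]. Speed limits (rad/s): [2.79, 2.79, 3.14, 3.14, 3.14, 3.14, 3.14].

## Interface

Orientations are given as a unit quaternion [x, y, z, w].
In Python, from station import arm, snapshot, camera_info, ticket gives the robot as it stands. Calls block until the motion is done:
- arm.movep(position, orientation): joint-space move of the TCP to a pose.
- arm.line_to(position, velocity=0.15, ori=None): straight line of the TCP; ori=None keeps the orientation; velocity is the mean speed in m/s.
- arm.move_j(angles): joint-space move.
- arm.move_gripper(opening, effort=None): opening from 0.0 (shut) to 1.0 (fully open); effort is the grip in N (None keeps the last); returns when the fingers have stopped.
- arm.pause(seconds).
- arm.ik(position, orientation): joint angles nearest the present ones, or None.
- snapshot(name): name is "scene" or "side" or "wrist"; returns the picture (420x560x3 uint8, blue, green, red); there is no depth.
- camera_info(name): a dict with "fx", "fy", "cx", "cy" (pixels), "R" (3x3) and "t" (3): a world point X has camera coordinates R X + t; the wrist camera has in their place "T_tool_cam" (4x4, takes a point from camera to tool coordinates, whose origin is the TCP and whose axes are the tool frame's). Camera axes: x right, y down, z forward; pixel columns grow to the right and rows downward; lengths in m; the calibration is good to about 2 mm. The wrist camera is an equidistant fisheye: a pixel r from the principal point sees the ray r / f radians off the axis. A picture is of the moment at which its call begins: read the wrist's pose just before it. camera_info takes no time and is no camera call.
A pose or a line that the arm cannot do raises arm.MotionError and nothing moves.
- ticket.finish_job(): hands the job in, once; it reports no verdict.
Readings, each from a call of its own:
- arm.read_time(): time.
- arm.read_joint_positions(): joint angles.
- arm.read_dq(): joint speeds.
- arm.read_effort(): joint torques, N m.
- arm.read_tool_pos(): TCP position.
- arm.read_eef_rot(): TCP orientation.
- arm.read_ft_force(): force on the tool from outside, world axes, zero at the start.
- arm.read_wrist_torque(): the same for the moment, N m.
- arm.read_opening(): opening from 0.0 (shut) to 1.0 (fully open).
Only numpy, scipy, OpenCV 4.12 (cv2) and the standard library are available. Lean on these libraries where they do the work, as an engineer would, in place of code of your own. Each camera call takes 0.05 s, during which the arm holds its last target.

## Task

Close the open bay of the wooden display riser with the tongued board lying next to it: lift the board by its pull bar, angle its tongue under the lip of the grooved rail until it is home, and, still holding the bar, lower the other edge behind the far rim and press until it clicks down under the two sprung catches and the board lies flat and flush. Work gently: do not force the joint, do not let the board drop, and leave the other things on the counter where they are; let go at the end.

Things in the scene. Friction and masses are not known exactly. Their poses are not given: they have to be found in the camera images.
- board_grip (a point): Centre of the loose wooden board's pull bar, half-way up. Bar: 16 mm (board x, pinch here) x 90 (y) x 30 tall, on the middle of the panel. Panel: 120 (x) x 200 (y) x 15 thick; its underside is 30 mm below this point. z up; starts flat on the counter with its tongue roughly towards the robot. 0.2 to 0.45 kg.
- board_tongue (a point): Middle of the tip of the board's tongue, on its underside: 74 mm along board -x and 30 mm below board_grip. The tongue runs along the whole -x edge (200 mm), sticks out 14 mm, is 5 mm thick and flush with the underside. Axes as the board's.
- riser_bay (a point): Middle of the bay of the fixed wooden riser, at the level of the ledges that carry the board, 45 mm above the counter; x, y along its sides, z up. The seated board has its axes along these, board_grip 30 mm above this point, as far off in x as the frame is (see riser_lip). Ledges: x -103 to -15 and 40 to 89 mm full width, a low store between. Riser: x -103 to 89, y -125 to 125 mm.
- riser_lip (a point): Drawn place of the middle of the lip edge of the grooved rail, at ledge level: riser_bay + 60 mm in its -x. Groove: opens to +x, 16 mm deep, floor = the ledge, lip underside 8.5 mm above it, lip top 15 mm (flush with the seated panel). The rail really sits up to 9 mm to -x or +x of this point, which does not show it: find it by touch.
- riser: The riser, fixed; origin: centre of its underside, riser_bay 45 mm above it. On the far rim, at y -75 and 75 mm, are two small sprung steel catches, 30 mm wide, up to 31 mm above the ledge. Their bevelled noses reach 6 mm inwards of the rim's face, and click over the board's far edge when it is pushed right down: some 8 to 16 N on the pull bar (keep below 25 N).
- riser_rim (a point): Drawn place of the middle of the far rim's inner face, at ledge level: riser_bay + 63 mm in x. The rim is 16 mm wide and 15 mm high; cheeks as high close the sides, inner faces at y -105 and 105 mm. Rail, rim, cheeks and catches are one frame screwed on through slots, all off by the same amount in x. With the panel's shoulder at the lip 3 mm stay free here.
- stapler: desk stapler, 22 x 120 x 49 mm; bystander standing just beyond the riser; origin: centre of its underside
- bell: round counter bell, 80 mm across, 50 mm high; bystander standing just beyond the board; origin: centre of its underside
- pen_cup: metal cup of pens, 80 mm across, 147 mm high; bystander; origin: centre of its underside
- calculator: desk calculator, 130 x 85 x 18 mm; bystander; origin: centre of its underside
- card_reader: card payment terminal, 165 x 75 x 32 mm; bystander; origin: centre of its underside
Mind the look-alikes: they are no part of the job. What is meant by the part that bears board_grip is not orange or red, and is the larger of those in its own colour.

How it is judged:
By the outcome, as a careful person would: the job done as asked, in the order asked, and still so for the second after the job is handed in, with the robot touching nothing.
It also fails if it takes over 62 s, if anything falls off the work surface, if the arm or the gripper's body presses on something with over 40 N, if the wrist force passes 120 N, or if a joint passes its speed limit or range.

## Working session

There is one attempt and no reset: what is moved stays moved. The work goes in short steps, each a Python script; the robot and the scene stay as the last script left them, time stands still between calls to the robot, and variables do not carry over. Pictures are saved under pics/ and viewed, and the job is handed in when it is done.

```bash
ls; mkdir -p pics
python3 - <<'E'
from station import arm, snapshot, camera_info, ticket
import cv2
print(arm.read_time())
for n in ["scene","side","wrist"]:
    cv2.imwrite(f"pics/{n}0.png",snapshot(n)); print(n,camera_info(n))
print(arm.read_tool_pos(),arm.read_eef_rot(),arm.read_ft_force())
E
```

```text
pics
0.0
scene {'fx': 395.5214078984387, 'fy': 395.5214078984387, 'cx': 275.2811431070765, 'cy': 210.37113304640337, 'R': array([[-0.64534562,  0.76362023, -0.02032672],
       [ 0.5504459 ,  0.44640958, -0.70549826],
       [-0.5296587 , -0.46647897, -0.70842009]]), 't': array([ 0.34488248, -0.26290978,  1.50185931])}
side {'fx': 502.4418407348842, 'fy': 502.4418407348842, 'cx': 278.7243609073505, 'cy': 204.89905727474132, 'R': array([[ 0.89117737, -0.4529726 ,  0.02487412],
       [-0.2260708 , -0.49097135, -0.84133175],
       [ 0.39331272,  0.74415251, -0.53994644]]), 't': array([-0.49712363,  0.17152852,  1.53904809])}
wrist {'fx': 325.19226210127806, 'fy': 325.19226210127806, 'cx': 277.56229016777684, 'cy': 207.23415051045083, 'T_tool_cam': array([[-2.22930834e-04, -2.97505698e-01,  9.54720016e-01,
        -7.15836918e-02],
       [ 9.99999971e-01, -1.53200231e-04,  1.85764290e-04,
        -9.49749901e-04],
       [ 9.09973917e-05,  9.54720030e-01,  2.97505724e-01,
        -7.60144413e-02],
       [ 0.00000000e+00,  0.00000000e+00,  0.00000000e+00,
         1.00000000e+00]])}
[ 0.27008109 -0.59073012  0.30297994] [-0.69075286 -0.15118298  0.69106711 -0.14976795] [-0.31883495 -0.02102894  0.52953175]
```

View pics/scene0.png

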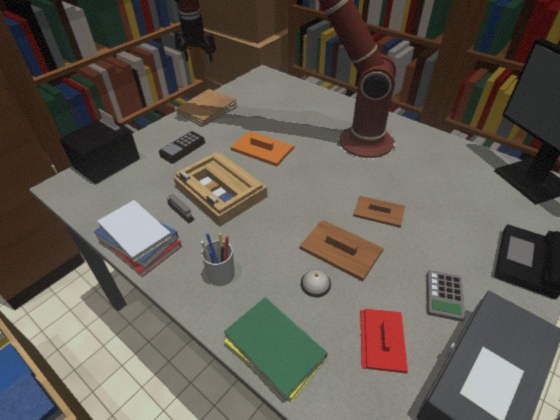

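View pics/side0.png

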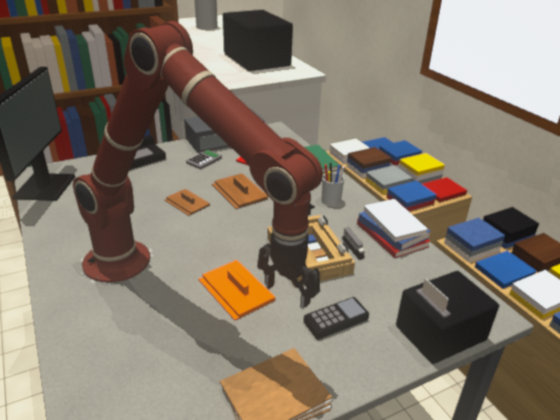

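View pics/wrist0.png

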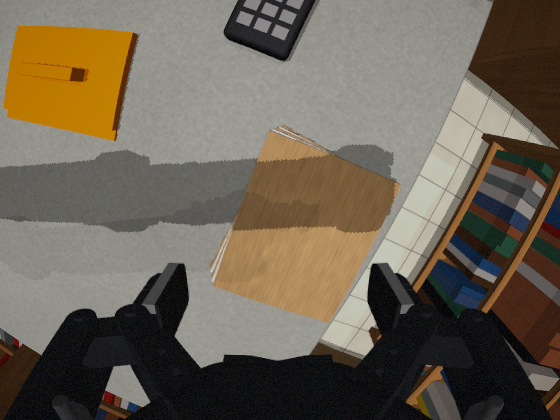

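Board candidates in the scene view are orange (262,148), red (384,340), small brown (380,210) and large brown (341,247). The large brown one fits, since it is neither orange nor red and is the larger of the two browns. I'll confirm that in a crop and get first coordinates.

```bash
cat > h.py <<'E'
from station import arm, snapshot, camera_info, ticket
import numpy as np, cv2
from scipy.spatial.transform import Rotation as Rot
def ray(name,uv,pose=None):
    c=camera_info(name); u,v=uv
    if name=="wrist":
        d=np.array([(u-c['cx'])/c['fx'],(v-c['cy'])/c['fy']]); r=np.linalg.norm(d)
        dc=np.array([*(np.sin(r)*d/max(r,1e-9)),np.cos(r)])
        p,q=pose; Rt=Rot.from_quat(q).as_matrix(); T=np.array(c['T_tool_cam'])
        return p+Rt@T[:3,3], Rt@T[:3,:3]@dc
    R=np.array(c['R']);t=np.array(c['t'])
    return -R.T@t, R.T@np.array([(u-c['cx'])/c['fx'],(v-c['cy'])/c['fy'],1])
def plane(name,uv,z,pose=None):
    o,d=ray(name,uv,pose); return o+d*(z-o[2])/d[2]
def proj(name,X,pose=None):
    c=camera_info(name)
    if name=="wrist":
        p,q=pose;T=np.array(c['T_tool_cam']);Rt=Rot.from_quat(q).as_matrix()
        x=T[:3,:3].T@(Rt.T@(np.array(X)-p)-T[:3,3]); th=np.arctan2(np.hypot(x[0],x[1]),x[2]); s=th/np.hypot(x[0],x[1])
        return np.array([c['cx']+c['fx']*x[0]*s,c['cy']+c['fy']*x[1]*s])
    x=np.array(c['R'])@X+c['t']; return np.array([c['cx']+c['fx']*x[0]/x[2],c['cy']+c['fy']*x[1]/x[2]])
def quat(yaw,tilt=0.0):
    """tool down; jaw axis (tool y) along world dir yaw. tilt: rotate about board y axis applied in world frame"""
    x=np.array([0,0,-1.]);y=np.array([np.cos(yaw),np.sin(yaw),0]);z=np.cross(x,y)
    R=np.c_[x,y,z]
    return R
def pose(): return np.array(arm.read_tool_pos()),np.array(arm.read_eef_rot())
E
python3 - <<'E'
from h import *
s=cv2.imread('pics/scene0.png'); d=cv2.imread('pics/side0.png')
a=cv2.resize(s[180:290,280:420],None,fx=4,fy=4,interpolation=3)
cv2.imwrite('pics/cropA.png',a)
b=cv2.resize(s[140:230,160:280],None,fx=6,fy=6,interpolation=3)
cv2.imwrite('pics/cropB.png',b)
for n,uv in dict(board=(341,247),small=(380,210),orange=(262,148),riser=(220,185),bell=(316,282),cup=(218,262),stapler=(180,207),reader=(182,147)).items(): print(n,plane("scene",uv,0.02).round(3))
E
```

```text
board [0.51  0.222 0.02 ]
small [0.312 0.233 0.02 ]
orange [ 0.3   -0.262  0.02 ]
riser [ 0.54  -0.234  0.02 ]
bell [0.65  0.238 0.02 ]
cup [ 0.767 -0.008  0.02 ]
stapler [ 0.693 -0.257  0.02 ]
reader [ 0.48  -0.498  0.02 ]
```

View pics/cropA.png

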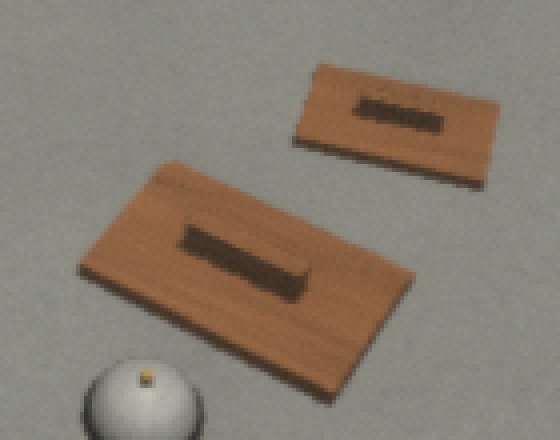

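View pics/cropB.png

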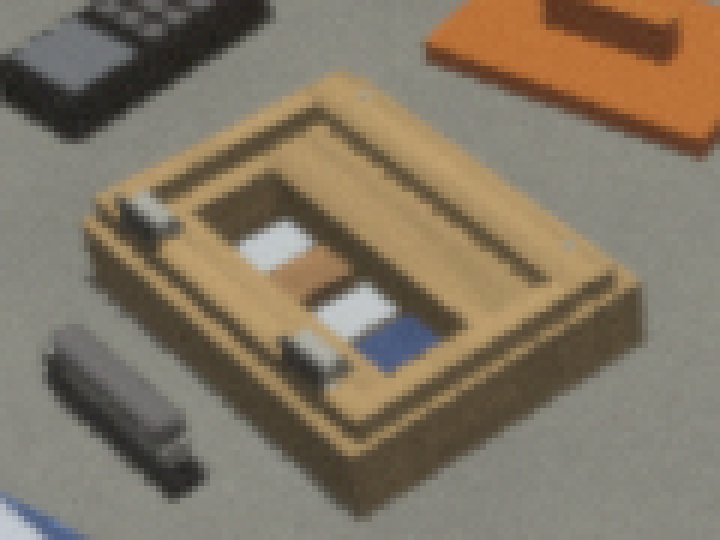

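The crop confirms it: (341,247) is the larger brown board, the one meant. The riser has its catches at about (185,175) and (212,199). Next I'll get rough corners and yaws and check reach with tilt.

Run:
```python
from h import *
R=[plane("scene",(160+u/6,140+v/6),0.060) for u,v in [(342,75),(640,280),(360,440),(88,225)]]
for a in R: print(a.round(3))
print('riser c',np.mean(R,0),[np.linalg.norm(R[i]-R[(i+1)%4]).round(3) for i in range(4)])
dx=(R[2]-R[1])+(R[3]-R[0]);print('yaw',np.degrees(np.arctan2(dx[1],dx[0])))
yr=np.arctan2(dx[1],dx[0])
B=[plane("scene",(280+u/4,180+v/4),0.015) for u,v in [(175,162),(413,275),(332,395),(80,268)]]
for a in B: print(a.round(3))
print('board c',np.mean(B,0),[np.linalg.norm(B[i]-B[(i+1)%4]).round(3) for i in range(4)])
dx=(B[2]-B[1])+(B[3]-B[0]);yb=np.arctan2(dx[1],dx[0]);print('yaw',np.degrees(yb))
print(Rot.from_quat(arm.read_eef_rot()).as_matrix().round(2))
for nm,c,y,z in [('board',np.mean(B,0),yb,.0915),('riser',np.mean(R,0),yr,.2),('riser',np.mean(R,0),yr,.14)]:
  for fl in (0,np.pi):
    for tilt in (0,20,25):
      bx=np.array([np.cos(y),np.sin(y),0]);by=np.array([-np.sin(y),np.cos(y),0])
      M=Rot.from_rotvec(-by*np.radians(tilt))*Rot.from_matrix(quat(y+fl))
      q=arm.ik([c[0],c[1],z],list(M.as_quat())); print(nm,fl,tilt,None if q is None else np.round(q,2))
```

```text
[ 0.457 -0.329  0.06 ]
[ 0.482 -0.078  0.06 ]
[ 0.657 -0.107  0.06 ]
[ 0.636 -0.339  0.06 ]
riser c [ 0.55813355 -0.21311262  0.06      ] [np.float64(0.252), np.float64(0.177), np.float64(0.233), np.float64(0.18)]
yaw -6.429343280426752
[0.453 0.123 0.015]
[0.437 0.316 0.015]
[0.561 0.325 0.015]
[0.58  0.131 0.015]
board c [0.50749142 0.2236624  0.015     ] [np.float64(0.193), np.float64(0.124), np.float64(0.196), np.float64(0.127)]
yaw 3.945034634499565
[[-0.    0.42 -0.91]
 [ 0.   -0.91 -0.42]
 [-1.   -0.    0.  ]]
board 0 0 [-0.28  0.78 -0.27  1.89  0.38  0.53 -0.74]
board 0 20 [ 0.15  1.07 -1.15  2.08  1.67  1.06 -1.87]
board 0 25 [ 0.14  1.07 -1.15  2.13  1.8   1.11 -1.98]
board 3.141592653589793 0 [ 0.18  1.09 -1.15  1.87  1.18  1.07  1.72]
board 3.141592653589793 20 [-0.26  0.76 -0.39  2.1   1.6   0.41  1.17]
board 3.141592653589793 25 [ 0.06  0.96 -0.96  2.13  1.79  0.92  1.1 ]
riser 0 0 [ 0.49  0.66 -0.26  1.7   0.22  0.81  0.01]
riser 0 20 [ 0.54  0.59 -0.27  1.92  0.24  0.31  0.01]
riser 0 25 [ 0.55  0.58 -0.26  1.98  0.23  0.18  0.03]
riser 3.141592653589793 0 [ 0.02  0.7   0.51  1.71 -0.43  0.85 -2.53]
riser 3.141592653589793 20 [ 0.16  0.59  0.31  1.94 -0.75  0.39 -2.2 ]
riser 3.141592653589793 25 [ 0.25  0.57  0.18  1.99 -0.91  0.26 -2.02]
riser 0 0 [ 0.47  0.74 -0.23  1.74  0.25  0.69 -0.01]
riser 0 20 [ 0.5   0.68 -0.21  1.97  0.27  0.17 -0.02]
riser 0 25 [ 0.49  0.68 -0.19  2.02  0.25  0.03  0.01]
riser 3.141592653589793 0 [ 0.04  0.78  0.49  1.75 -0.52  0.74 -2.46]
riser 3.141592653589793 20 [ 0.25  0.68  0.17  1.98 -0.91  0.24 -2.03]
riser 3.141592653589793 25 [ 0.43  0.67 -0.09  2.02 -1.1   0.06 -1.79]
```

Run:
```python
from h import *
y=np.radians(-6.4)
M=Rot.from_matrix(quat(y)).as_quat()
arm.movep([0.56,-0.20,0.34],list(M))
p=pose(); cv2.imwrite('pics/w1.png',snapshot('wrist')); np.savez('w1.npz',p=p[0],q=p[1]); print(p,arm.read_ft_force(),arm.read_time())
y=np.radians(4)
arm.movep([0.507,0.223,0.34],list(Rot.from_matrix(quat(y)).as_quat()))
p=pose(); cv2.imwrite('pics/w2.png',snapshot('wrist')); np.savez('w2.npz',p=p[0],q=p[1]); print(p,arm.read_time(), arm.read_joint_positions())
```

```text
(array([ 0.55932573, -0.20221134,  0.33970701]), array([-0.52746553, -0.47018988,  0.52855605, -0.47045733])) [-0.05870853 -0.15955876 -0.58348437] 1.975
(array([0.50801597, 0.22113392, 0.33980892]), array([ 0.48285999,  0.51591305, -0.48338446,  0.51673922])) 3.6 [-0.14278762  0.46420869 -0.46836774  1.643771    0.23137011  1.08921948
 -0.61030918]
```

View pics/w1.png

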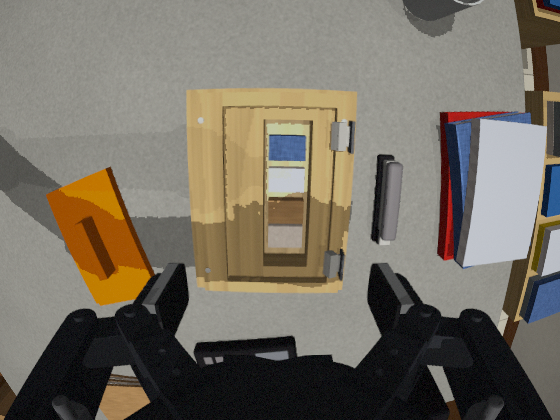

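View pics/w2.png

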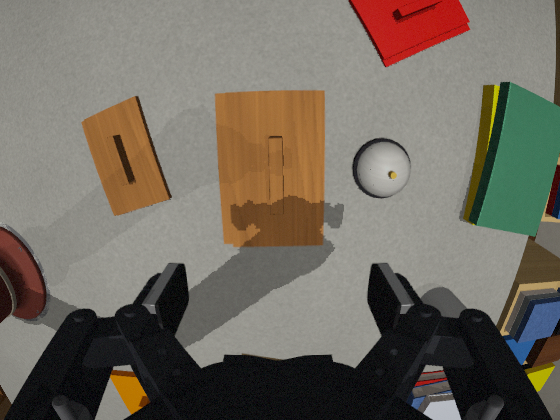

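View crops.

Wrist 1 shows the riser with its lip edge near x=226, rim inner line near x=335, store slot 265–311 by 120–265, and catches at (341,136) and (334,264). Wrist 2 shows the board at 216–325 by 91–247, its bar at (276,175), and the bell at (384,168). I'll enlarge both.

Run:
```python
from h import *
a=cv2.imread('pics/w1.png');b=cv2.imread('pics/w2.png')
cv2.imwrite('pics/c1a.png',cv2.resize(a[80:195,180:370],None,fx=4,fy=4,interpolation=2))
cv2.imwrite('pics/c1b.png',cv2.resize(a[190:305,180:370],None,fx=4,fy=4,interpolation=2))
cv2.imwrite('pics/c2.png',cv2.resize(b[80:260,205:335],None,fx=3,fy=3,interpolation=2))
```

```text
(no output)
```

View pics/c1a.png

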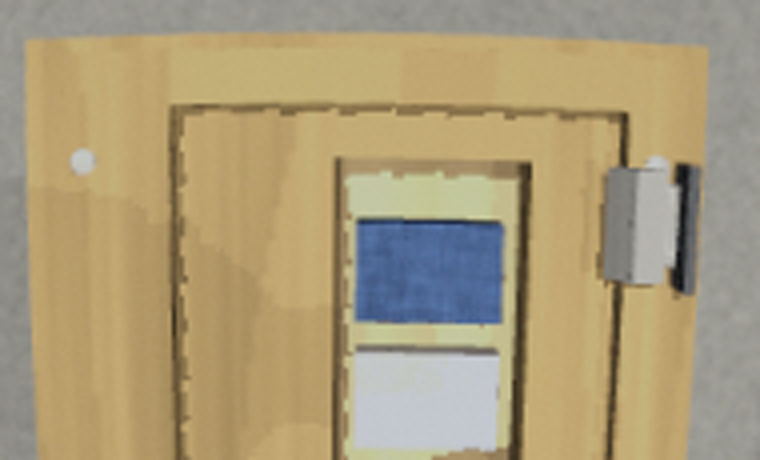

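View pics/c1b.png

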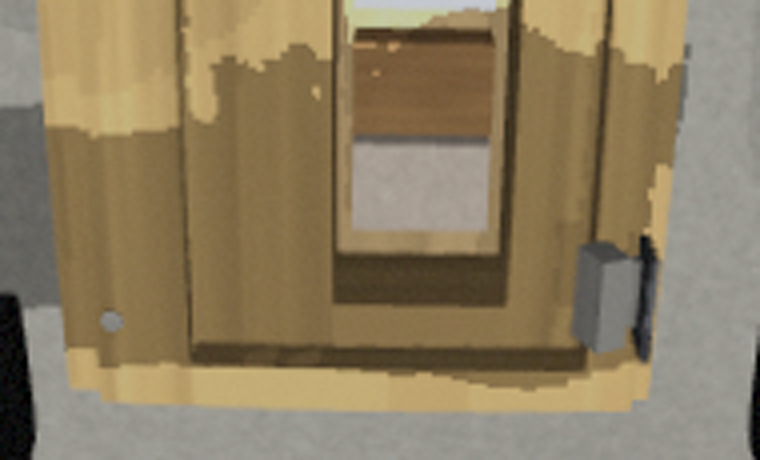

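View pics/c2.png

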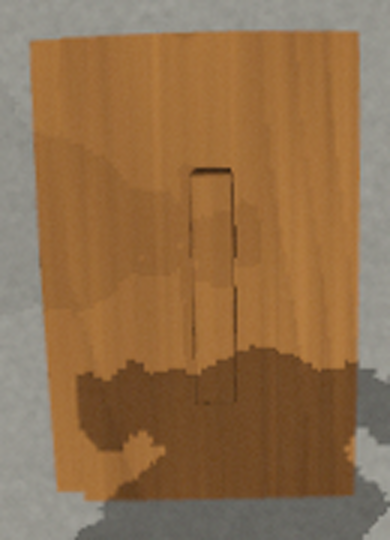

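Run:
```python
from h import *
def L(f): d=np.load(f); return d['p'],d['q']
P1=L('w1.npz');P2=L('w2.npz')
A=lambda U,V:(180+(U+.5)/4-.5,80+(V+.5)/4-.5); Bc=lambda U,V:(180+(U+.5)/4-.5,190+(V+.5)/4-.5); C=lambda U,V:(205+(U+.5)/3-.5,80+(V+.5)/3-.5)
pl=lambda uv,z,P:plane('wrist',uv,z,P)[:2]
lipT,lipB=pl(A(172,107),.06,P1),pl(Bc(190,365),.06,P1)
rimT,rimB=pl(A(628,113),.06,P1),pl(Bc(587,370),.06,P1)
s=[pl(A(337,160),.045,P1),pl(A(530,163),.045,P1),pl(Bc(507,304),.045,P1),pl(Bc(333,302),.045,P1)]
n=np.linalg.norm
print('lip len',n(lipT-lipB),'rim len',n(rimT-rimB),'w',n(rimT-lipT),n(rimB-lipB))
print('slot',[n(s[i]-s[(i+1)%4]).round(4) for i in range(4)])
dirs=[lipT-lipB,rimT-rimB,s[0]-s[3],s[1]-s[2]]
ang=[np.degrees(np.arctan2(d[1],d[0]))-90 for d in dirs];print('yaws',np.round(ang,2))
xs=[rimT-lipT,rimB-lipB,s[1]-s[0],s[2]-s[3]];print([np.degrees(np.arctan2(d[1],d[0])).round(2) for d in xs])
yaw=np.radians(np.mean(ang)); bx=np.array([np.cos(yaw),np.sin(yaw)]);by=np.array([-bx[1],bx[0]])
slx=np.mean([q@bx for q in s]); bay_x=slx-.0125
bay_y=np.mean([q@by for q in (lipT,lipB,rimT,rimB)])
bay=bay_x*bx+bay_y*by
print('yaw',np.degrees(yaw),'bay',bay,'slot y',[round(q@by-bay_y,4) for q in s],'slot x',[round(q@bx-bay_x,4) for q in s])
print('lip x',(lipT@bx-bay_x,lipB@bx-bay_x),'rim x',(rimT@bx-bay_x,rimB@bx-bay_x))
# board
r=[pl(C(358,32),.015,P2),pl(C(353,495),.015,P2)]
b=[pl(C(*u),.045,P2) for u in [(190,170),(234,170),(236,403),(193,403)]]
t=[pl(C(30,41),.005,P2),pl(C(57,490),.005,P2)]
print('board right len',n(r[0]-r[1]),'tongue',n(t[0]-t[1]),'bar',[n(b[i]-b[(i+1)%4]).round(4) for i in range(4)])
print('yaws',[np.degrees(np.arctan2(d[1],d[0])).round(2)-90 for d in (r[0]-r[1],t[0]-t[1],b[0]-b[3],b[1]-b[2])])
print('bar c',np.mean(b,0),'mid of tongue/right',np.mean(r,0),np.mean(t,0))
yb=np.arctan2(*(r[0]-r[1]+t[0]-t[1])[::-1])-np.pi/2;e=np.array([np.cos(yb),np.sin(yb)])
print('grip from edges',np.mean(r,0)-.06*e,np.mean(t,0)+.074*e,np.degrees(yb))
```

```text
lip len 0.21008985743070113 rim len 0.2103697010626656 w 0.12238738675233467 0.12441660870642515
slot [np.float64(0.0539), np.float64(0.1794), np.float64(0.0551), np.float64(0.1791)]
yaws [-7.78 -7.23 -7.69 -7.28]
[np.float64(-7.31), np.float64(-7.44), np.float64(-7.19), np.float64(-7.54)]
yaw -7.493949240158741 bay [ 0.55378354 -0.22728842] slot y [np.float64(0.0898), np.float64(0.0901), np.float64(-0.0893), np.float64(-0.0893)] slot x [np.float64(-0.0145), np.float64(0.0394), np.float64(0.0401), np.float64(-0.0151)]
lip x (np.float64(-0.05836076101804033), np.float64(-0.05941311104320013)) rim x (np.float64(0.0640259941062431), np.float64(0.06500344635544686))
board right len 0.19994750668244338 tongue 0.1995849843048155 bar [np.float64(0.0165), np.float64(0.0918), np.float64(0.017), np.float64(0.0918)]
yaws [np.float64(5.0), np.float64(4.909999999999997), np.float64(4.140000000000001), np.float64(4.510000000000005)]
bar c [0.50581118 0.22060335] mid of tongue/right [0.56568166 0.22504318] [0.43217473 0.2139432 ]
grip from edges [0.50590587 0.21986096] [0.5058982  0.22033461] 4.954832887006633
```

The numbers fit the sizes given (slot 55 mm, cheeks 210 mm apart, bar 91×17). The bay is at (0.5538,-0.2273) with yaw -7.5°, and board_grip at (0.5058,0.2203) with yaw 5°. The lip looks about +1 mm off its drawn place. Next is the grasp.

```bash
cat >> h.py <<'E'
def bq(yaw,tilt):  # board yaw (rad), tilt deg (tongue down)
    by=np.array([-np.sin(yaw),np.cos(yaw),0])
    return list((Rot.from_rotvec(-by*np.radians(tilt))*Rot.from_matrix(quat(yaw))).as_quat())
E
python3 - <<'E'
from h import *
yb=np.radians(4.95); q=bq(yb,0); g=[0.5058,0.2203]
arm.move_gripper(0.6,80)
arm.movep(g+[0.16],q); arm.pause(0.3); print(pose()[0])
arm.line_to(g+[0.0915],0.08); arm.pause(0.3); print(pose()[0],arm.read_ft_force())
cv2.imwrite('pics/w3.png',snapshot('wrist'))
E
```

```text
[0.5064909  0.22057288 0.16131273]
[0.50596868 0.22034544 0.09185408] [0.53459768 0.40641752 0.56763926]
```

View pics/w3.png

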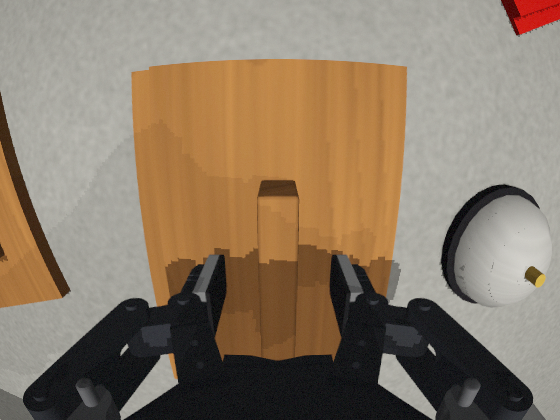

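The fingers straddle the bar centrally (bar at x≈278). Close and lift.

Run:
```python
from h import *
f0=np.array(arm.read_ft_force())
arm.move_gripper(0.0,80); arm.pause(0.2); print(arm.read_opening(),arm.read_ft_force(),pose()[0])
p=pose()[0]; arm.line_to([0.5058,0.2203,0.11],0.05); arm.pause(0.2)
print(np.array(arm.read_ft_force())-f0,pose()[0])
arm.line_to([0.5058,0.2203,0.24],0.15); arm.pause(0.3); print(pose(),arm.read_opening(),np.array(arm.read_ft_force())-f0,arm.read_wrist_torque(),arm.read_time())
np.savez('w4.npz',p=pose()[0],q=pose()[1]);cv2.imwrite('pics/w4.png',snapshot('wrist'));cv2.imwrite('pics/s4.png',snapshot('side'))
```

```text
0.17208339377128715 [-1.19776606 -1.22363563  3.86007801] [0.5058473  0.22033304 0.0917416 ]
[-0.42123927  0.10981254 -4.09308081] [0.50561994 0.22017211 0.1097167 ]
(array([0.5056025 , 0.22023187, 0.23936055]), array([ 0.47751442,  0.52136153, -0.4783231 ,  0.52093104])) 0.1724018250733678 [-0.84804026  0.53261543 -4.62200886] [0.01318694 0.01154387 0.0194907 ] 9.0917
```

View pics/w4.png

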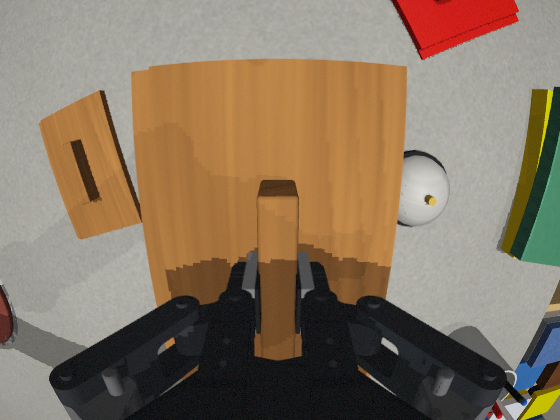

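View pics/s4.png

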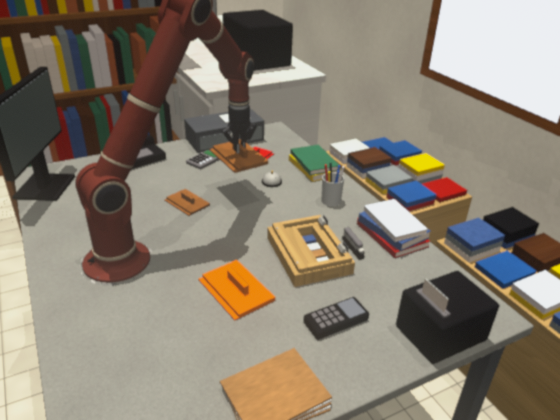

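```bash
cat >> h.py <<'E'
BAY=np.array([0.5538,-0.2273,0.045]); YR=np.radians(-7.49)
RB=np.array([[np.cos(YR),-np.sin(YR),0],[np.sin(YR),np.cos(YR),0],[0,0,1]])
H=0.0917
def tcp_from_tip(xt,zt,a,yt=0.0):
    r=np.radians(a);c,s=np.cos(r),np.sin(r)
    return list(BAY+RB@np.array([xt+.074*c-H*s,yt,zt+.074*s+H*c]))
def tip_now():
    p,q=pose(); R=RB.T@Rot.from_quat(q).as_matrix(); bx,bz=R[:,1],-R[:,0]
    t=RB.T@(p-BAY)-.074*bx-H*bz
    return t*1e3, np.degrees(np.arctan2(bx[2],bx[0])), np.degrees(np.arctan2(bx[1],bx[0])), np.degrees(R[2,2])
def force(): return RB.T@np.array(arm.read_ft_force())
E
python3 - <<'E'
from h import *
np.set_printoptions(precision=2,suppress=True)
arm.movep(tcp_from_tip(-.048,.09,20),bq(YR,20)); arm.pause(0.4)
print(tip_now(),force(),arm.read_wrist_torque(),np.array(arm.read_joint_positions()),arm.read_time())
for xt,zt,a in [(-.048,.06,20),(-.048,0,20),(-.066,0,20),(-.07,0,14),(-.074,0,8),(-.074,0,0)]:
    k=arm.ik(tcp_from_tip(xt,zt,a),bq(YR,a)); print(xt,zt,a,None if k is None else np.array(k))
cv2.imwrite('pics/s5.png',snapshot('side'));cv2.imwrite('pics/c5.png',snapshot('scene'))
E
```

```text
(array([-47.93,   0.33,  89.99]), np.float64(19.99652539311144), np.float64(0.03550636129295843), np.float64(-0.0015629551385627574)) [-0.21  0.67 -2.64] [0.11 0.58 0.02] [ 0.67  0.52 -0.41  1.9   0.31  0.43 -0.05] 11.25
-0.048 0.06 20 [ 0.64  0.56 -0.37  1.93  0.34  0.36 -0.07]
-0.048 0 20 [ 0.57  0.65 -0.27  1.98  0.4   0.21 -0.13]
-0.066 0 20 [ 0.58  0.63 -0.27  2.03  0.4   0.17 -0.13]
-0.07 0 14 [ 0.58  0.66 -0.3   1.94  0.38  0.34 -0.11]
-0.074 0 8 [ 0.57  0.7  -0.31  1.86  0.36  0.5  -0.1 ]
-0.074 0 0 [ 0.55  0.76 -0.32  1.74  0.34  0.7  -0.08]
```

View pics/s5.png

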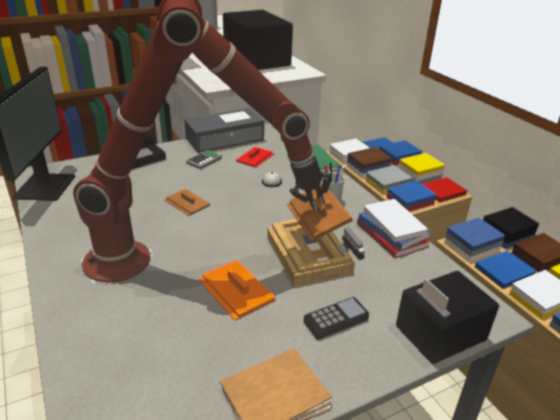

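View pics/c5.png

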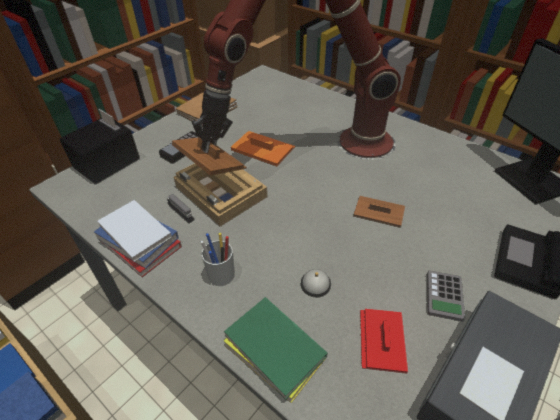

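The board is held tongue-down over the bay in both views. Now a guarded touch down on the ledge, with force change as the trigger.

Run:
```python
from h import *
np.set_printoptions(precision=2,suppress=True)
q=bq(YR,20)
arm.line_to(tcp_from_tip(-.048,.008,20),0.1,q); arm.pause(0.3)
F=np.mean([force() for _ in range(5)],0); print('base',F,tip_now()[0],arm.read_time())
z=.008
while z>-.006:
    z-=.0007; arm.line_to(tcp_from_tip(-.048,z,20),0.02,q); arm.pause(0.03)
    f=force()-F
    if abs(f[2])>1.5 or abs(f[0])>2: break
print('cmd z',z,tip_now(),f,arm.read_time())
np.save('F.npy',F)
arm.pause(.1);print(force()-F, arm.read_wrist_torque())
np.savez('w6.npz',p=pose()[0],q=pose()[1]);cv2.imwrite('pics/w6.png',snapshot('wrist'))
cv2.imwrite('pics/s6.png',cv2.resize(snapshot('side')[160:310,240:390],None,fx=4,fy=4,interpolation=2))
```

```text
base [ 0.62 -0.26 -2.8 ] [-47.75  -0.13   8.46] 12.6167
cmd z -0.00040000000000000083 (array([-47.75,  -0.02,  -0.14]), np.float64(20.034077856908734), np.float64(0.0030239518346749064), np.float64(0.008297891904431079)) [-1.28  1.48  2.13] 16.0167
[-1.51 -0.41  2.83] [ 0.11  0.58 -0.02]
```

View pics/s6.png

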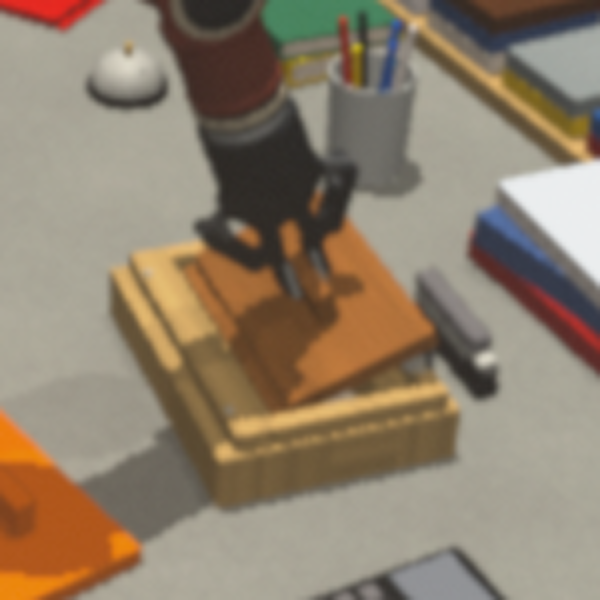

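View pics/w6.png

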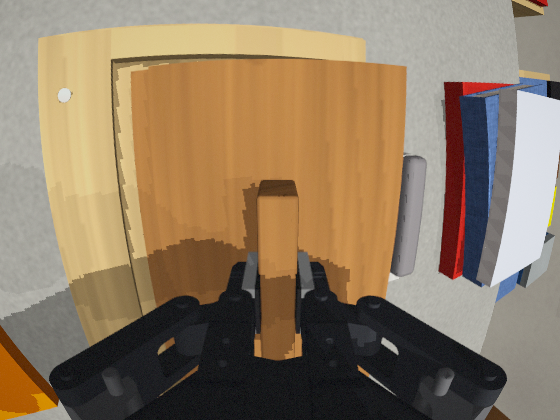

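Ledge contact comes at tip z≈-0.1 mm, which matches. In the wrist view the tongue (x≈133) is clear of the lip edge (x≈115). Next I'll slide it in, force-guarded.

Run:
```python
from h import *
np.set_printoptions(precision=2,suppress=True)
q=bq(YR,20); z=.0009
arm.line_to(tcp_from_tip(-.048,z,20),0.02,q); arm.pause(0.2)
F=np.mean([force() for _ in range(5)],0);print(F)
arm.line_to(tcp_from_tip(-.055,z,20),0.03,q); arm.pause(.1);print(force()-F,tip_now()[0])
x=-.055
while x>-.078:
    x-=.0007; arm.line_to(tcp_from_tip(x,z,20),0.02,q); arm.pause(0.03)
    f=force()-F
    print(round(x*1e3,1),tip_now()[0],f)
    if f[0]>2.5 or abs(f[2])>5: break
print(tip_now(),arm.read_time()); np.save('F.npy',F)
np.savez('w7.npz',p=pose()[0],q=pose()[1]);cv2.imwrite('pics/w7.png',snapshot('wrist'))
```

```text
[ 1.32  0.01 -3.34]
[-0.09  0.54 -0.07] [-54.84   0.01   0.98]
-55.7 [-55.7    0.02   0.89] [-1.35 -1.13  1.  ]
-56.4 [-56.43  -0.02   0.88] [-1.38  0.4   0.34]
-57.1 [-57.15  -0.01   0.89] [-1.29 -0.21  0.54]
-57.8 [-57.85   0.01   0.88] [-2.01 -0.06  1.14]
-58.5 [-58.55  -0.01   0.9 ] [-1.63  0.26  0.54]
-59.2 [-59.25  -0.     0.88] [-1.88 -0.49 -0.33]
-59.9 [-59.95   0.03   0.88] [-1.05 -0.67  0.65]
-60.6 [-60.63  -0.     0.9 ] [-1.38  0.08  0.47]
-61.3 [-61.33  -0.04   0.89] [-1.74  0.39 -0.12]
-62.0 [-62.05  -0.01   0.89] [-0.86 -0.49 -0.07]
-62.7 [-62.77  -0.01   0.88] [-1.91 -0.19  0.4 ]
-63.4 [-63.43   0.01   0.9 ] [-1.5   0.98  0.79]
-64.1 [-64.15  -0.02   0.91] [-1.27  0.39 -0.52]
-64.8 [-64.87  -0.01   0.88] [-0.72  0.09  0.27]
-65.5 [-65.21   0.04   0.94] [ 0.6  -0.46 -0.66]
-66.2 [-65.43   0.06   1.01] [ 0.85  0.55 -1.53]
-66.9 [-65.77   0.04   1.09] [ 3.71 -0.17 -4.68]
(array([-65.77,   0.04,   1.09]), np.float64(20.128435406906814), np.float64(0.010674820153452901), np.float64(-0.005337869237998815)) 21.9667
```

View pics/w7.png

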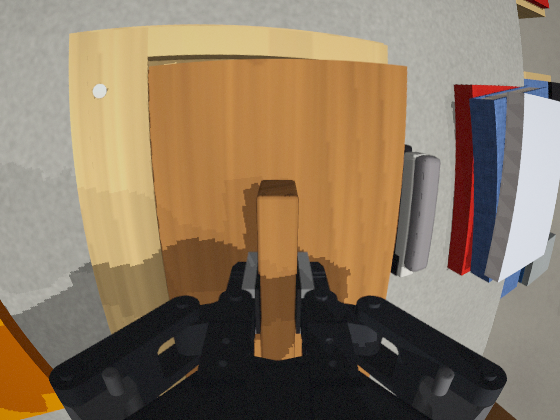

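The tongue is inside. Contact starts at tip x=-65.0 with a 20° tilt, which puts the real lip at about -58.7 mm (frame +1.3 mm, agreeing with the picture). Now I'll ease to 15° and go home to the shoulder.

Run:
```python
from h import *
np.set_printoptions(precision=2,suppress=True)
F=np.load('F.npy')
arm.line_to(tcp_from_tip(-.0640,.0007,20),0.02,bq(YR,20))
arm.line_to(tcp_from_tip(-.0645,.0006,15),0.02,bq(YR,15)); arm.pause(.2)
F15=np.mean([force() for _ in range(6)],0); print(F15-F,tip_now())
x=-.0645;q=bq(YR,15)
while x>-.078:
    x-=.0006; arm.line_to(tcp_from_tip(x,.0006,15),0.02,q); arm.pause(0.03)
    f=force()-F15
    print(round(x*1e3,1),tip_now()[0],f)
    if f[0]>3 or abs(f[2])>5: break
print(tip_now(),arm.read_time()); np.save('F15.npy',F15)
```

```text
[-0.85  0.33  0.28] (array([-64.94,  -0.05,   0.58]), np.float64(14.974208612514962), np.float64(-0.008911432272422264), np.float64(0.0038357495579872773))
-65.1 [-65.21  -0.01   0.61] [-0.6  -0.44  0.01]
-65.7 [-65.72  -0.     0.61] [0.57 0.47 0.29]
-66.3 [-66.33  -0.     0.58] [-0.63 -0.78 -0.5 ]
-66.9 [-66.95  -0.03   0.6 ] [-0.98 -0.51  0.2 ]
-67.5 [-67.54  -0.02   0.6 ] [-1.52 -0.45  1.3 ]
-68.1 [-68.14  -0.04   0.58] [-0.66  0.39  0.26]
-68.7 [-68.7   -0.01   0.61] [ 0.22 -0.96 -0.32]
-69.3 [-69.16   0.03   0.62] [-0.43  0.39 -0.51]
-69.9 [-69.23  -0.     0.69] [ 1.28 -0.93 -1.74]
-70.5 [-69.33   0.01   0.79] [ 3.46 -1.41 -3.39]
(array([-69.33,   0.01,   0.79]), np.float64(15.135042214158869), np.float64(0.004997168327240237), np.float64(-0.0028068846205368775)) 25.9833
```

```bash
cat >> h.py <<'E'
LIP=-58.7
def xt(a,over=0.3,z=.4):
    r=np.radians(a);c,s=np.cos(r),np.sin(r); t=min(15,(15-z-14*s)/c)
    return (LIP-(14*c-t*s)-over)*1e-3
E
python3 - <<'E'
from h import *
np.set_printoptions(precision=2,suppress=True)
F=np.load('F15.npy')
for a in np.arange(15,5.9,-1):
    arm.line_to(tcp_from_tip(xt(a),.0004,a),0.02,bq(YR,a)); arm.pause(.05)
    f=force()-F; t=tip_now()
    print(a,round(xt(a)*1e3,2),t[0],round(t[1],2),f,np.array(arm.read_wrist_torque()))
    if np.abs(f).max()>12: break
print(arm.read_time())
cv2.imwrite('pics/w8.png',snapshot('wrist'))
cv2.imwrite('pics/s8.png',cv2.resize(snapshot('side')[160:310,240:390],None,fx=4,fy=4,interpolation=2))
E
```

```text
15.0 -69.58 [-69.23  -0.02   0.66] 15.05 [ 2.57 -0.57  0.48] [-0.11 -0.27 -0.07]
14.0 -69.79 [-69.44   0.04   0.63] 14.06 [ 2.43 -0.14  1.05] [-0.01 -0.29  0.01]
13.0 -70.0 [-69.65   0.12   0.52] 13.07 [3.23 0.31 1.69] [ 0.02 -0.37  0.02]
12.0 -70.21 [-69.83   0.11   0.48] 12.07 [2.93 0.27 1.11] [ 0.03 -0.5  -0.09]
11.0 -70.42 [-70.06   0.1    0.43] 11.07 [3.83 0.91 1.36] [ 0.09 -0.63 -0.03]
10.0 -70.64 [-70.34   0.12   0.66] 10.07 [2.82 0.15 3.33] [ 0.13 -0.58  0.01]
9.0 -70.86 [-70.65   0.06   0.96] 9.07 [-0.4   1.15  8.23] [ 0.13 -0.51 -0.05]
8.0 -71.09 [-70.93   0.09   1.16] 8.06 [-0.34  0.73  9.29] [ 0.24 -0.42  0.03]
7.0 -71.31 [-71.14   0.06   1.46] 7.07 [-0.58  0.65 11.32] [ 0.27 -0.38 -0.02]
6.0 -71.54 [-71.24   0.02   1.06] 6.05 [0.89 1.19 9.37] [ 0.21 -0.23 -0.03]
28.9833
```

View pics/s8.png

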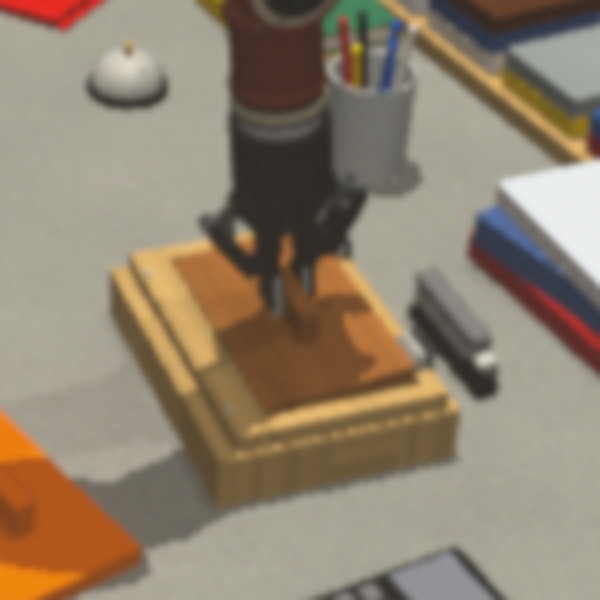

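View pics/w8.png

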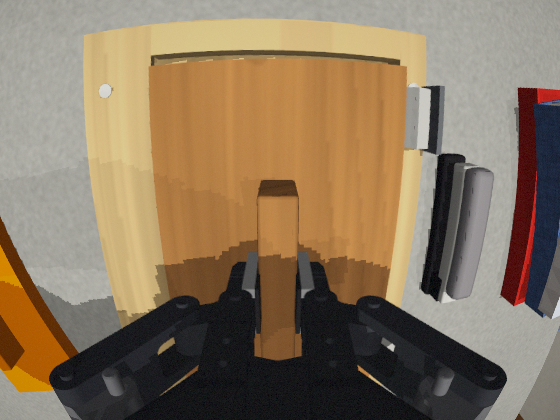

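Both views show the tongue in the groove and the far edge riding on the catch bevels at about 10 N. I'll continue down.

Run:
```python
from h import *
np.set_printoptions(precision=2,suppress=True)
F=np.load('F15.npy')
def st(a,z):
    arm.line_to(tcp_from_tip(xt(a),z,a),0.02,bq(YR,a)); arm.pause(.05)
    f=force()-F; t=tip_now()
    print(round(a,2),round(z*1e3,2),t[0],round(t[1],2),f,np.array(arm.read_wrist_torque())); return f
ok=True
for a in [5,4,3,2,1.5,1,.5,0]:
    if st(a,.0003)[2]>19: ok=False;break
z=.0003
while ok and z>-.004:
    z-=.0005; f=st(0,z)
    if f[2]>17: break
print(arm.read_time())
cv2.imwrite('pics/w9.png',snapshot('wrist'))
```

```text
5 0.3 [-71.42   0.01   0.9 ] 5.05 [1.11 0.95 8.85] [ 0.22 -0.23 -0.03]
4 0.3 [-71.66  -0.04   0.84] 4.05 [1.54 0.8  9.49] [ 0.26 -0.29 -0.06]
3 0.3 [-71.88  -0.01   0.82] 3.05 [1.22 0.72 7.99] [ 0.16 -0.3  -0.04]
2 0.3 [-72.09  -0.     0.81] 2.05 [2.45 0.47 8.1 ] [ 0.09 -0.32  0.01]
1.5 0.3 [-72.24  -0.05   0.92] 1.56 [1.74 1.01 9.54] [ 0.17 -0.41 -0.03]
1 0.3 [-72.35   0.     0.96] 1.06 [0.76 0.42 9.78] [ 0.18 -0.33  0.01]
0.5 0.3 [-72.44  -0.06  -0.07] 0.55 [3.56 0.06 2.38] [-0.05 -0.9  -0.02]
0 0.3 [-72.59  -0.08   0.06] 0.05 [4.59 0.31 2.23] [-0.08 -1.06 -0.03]
0 -0.2 [-72.56  -0.08   0.02] 0.06 [4.74 0.01 4.11] [-0.09 -0.91 -0.03]
0 -0.7 [-72.57  -0.06  -0.02] 0.06 [3.82 0.93 8.61] [-0.02 -0.79 -0.02]
0 -1.2 [-72.58  -0.11  -0.02] 0.06 [ 2.4   0.11 11.58] [ 0.08 -0.58 -0.05]
0 -1.7 [-72.56  -0.11  -0.02] 0.07 [ 1.68  0.46 14.39] [ 0.04 -0.38 -0.03]
0 -2.2 [-72.55  -0.11  -0.04] 0.07 [ 1.52  1.03 17.04] [ 0.19 -0.23 -0.03]
32.9833
```

View pics/w9.png

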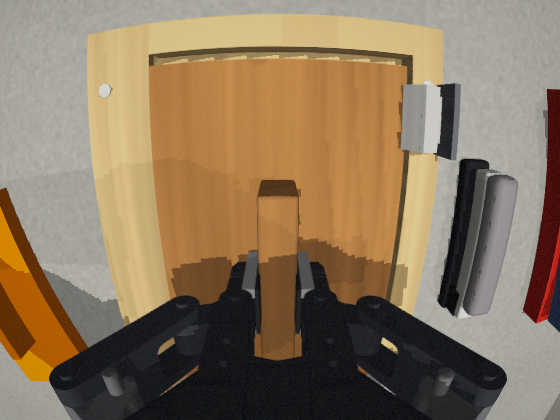

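It clicked at about 0.5° (force fell from 9.8 to 2.4 N) and is firm on the ledges. I'll relieve the press, release, retreat and look.

Run:
```python
from h import *
np.set_printoptions(precision=2,suppress=True)
F=np.load('F15.npy')
arm.line_to(tcp_from_tip(LIP*1e-3-.0139,-.0001,0),0.02,bq(YR,0)); arm.pause(.2)
print(tip_now(),force()-F)
arm.move_gripper(0.5,20); arm.pause(.2); print(arm.read_opening(),force()-F)
p=tcp_from_tip(LIP*1e-3-.0139,-.0001,0)
arm.line_to([p[0],p[1],p[2]+.05],0.08); arm.line_to([p[0],p[1],0.34],0.2); arm.pause(.3)
P=pose();np.savez('w10.npz',p=P[0],q=P[1]);im=snapshot('wrist');cv2.imwrite('pics/w10.png',im)
cv2.imwrite('pics/c10.png',cv2.resize(im[80:300,180:390],None,fx=2.6,fy=2.6,interpolation=2))
s=snapshot('scene');cv2.imwrite('pics/sc10.png',s);print(arm.read_time(),arm.read_ft_force())
cv2.imwrite('pics/sc10c.png',cv2.resize(s[140:230,160:280],None,fx=6,fy=6,interpolation=2))
```

```text
(array([-72.6 ,  -0.1 ,   0.07]), np.float64(-0.001605398360724469), np.float64(-0.003297232826958641), np.float64(0.01127291327995459)) [3.85 0.56 7.77]
0.5007387738473938 [-0.38 -0.47  3.18]
36.1667 [ 0.69 -0.48 -0.34]
```

View pics/c10.png

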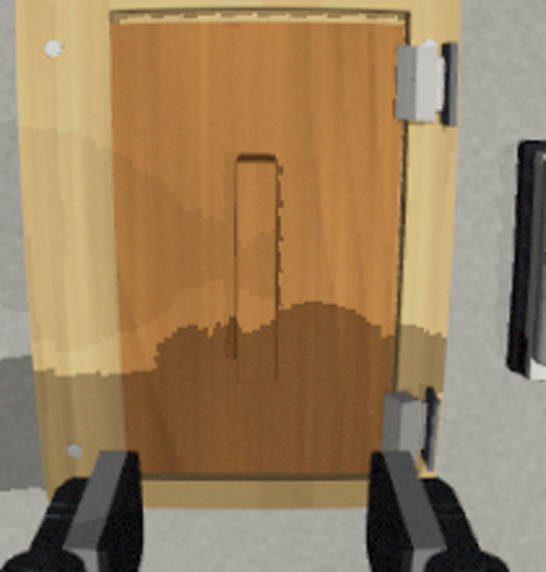

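View pics/sc10c.png

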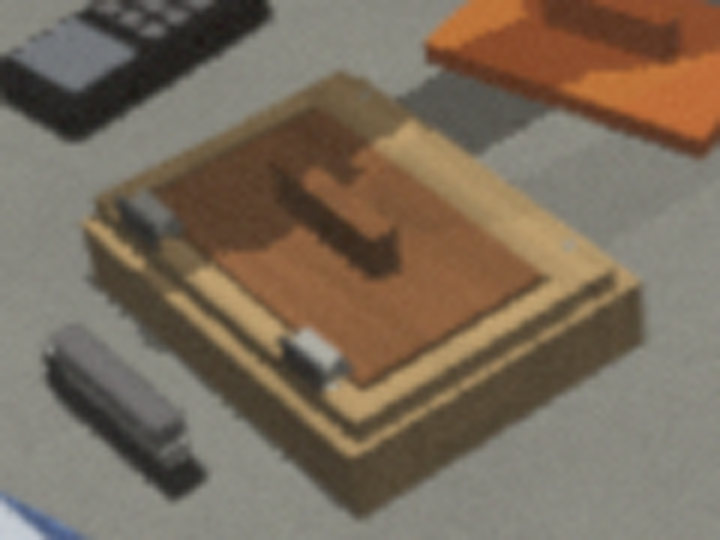

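View pics/sc10.png

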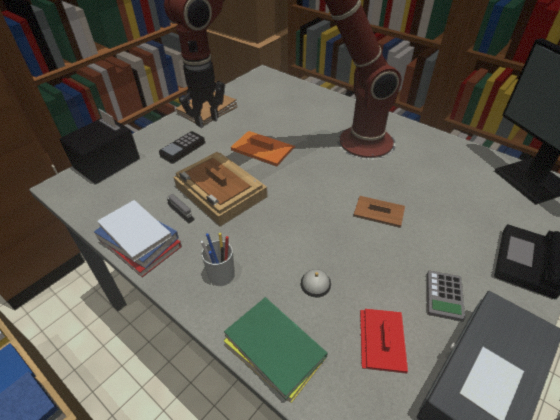

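The board is flush inside the frame. Both catch noses overlap its far edge (crop (418,82) and (403,425)), the shoulder is at the lip, and the bystanders are where they were. Nothing touches the robot, so I'm handing in.

```bash
python3 -c "
from station import ticket,arm
print(ticket.finish_job(),arm.read_time())"
```

```text
the job is handed in; nothing more can be done
the job is handed in; nothing more can be done
```

The board is seated in the riser bay under both catches, and I handed the job in just after 36.2 s, the clock's last reading.

- **Picking the board:** I took the larger brown board, lifted it by its pull bar and tilted it 20° tongue-down.
- **Finding the rail:** I touched the ledge, then slid the tongue under the lip. By touch the lip edge sits at about x = -58.7 mm, so the frame is about 1.3 mm to +x; the camera picture agreed. Contact forces stayed below about 5 N while the tongue went in.
- **Closing it:** I lowered the far edge with a light push towards the lip. Riding over the catches took up to 11 N, and the click showed as a drop from 9.8 to 2.4 N. A final press to 17 N found it firm, with the underside within 0.1 mm of ledge level.
- **Letting go:** I opened the fingers and withdrew straight up.

The last pictures show the panel flush, both catch noses over its far edge, and the other things where they were. No check failed or disagreed. I did not try a pull-up test on the catches. About 8 N of press was still showing just before I opened the gripper, and the board stayed put on release.

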